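Snap the sprung clip onto a craft cutter's bar

ROBOT

A 6-joint arm with a two-finger parallel gripper is mounted at the origin on the work surface. World frame = base frame: x ahead of the robot, y to its left, z up, the work surface at z = 0. Lengths are in m, angles in rad, forces in N, time in s.
With the tool pointing down it reaches from about 0.25 to 0.775 m from the base axis. Payload 4 kg.
Tool frame: the origin (TCP) lies on the front face of the gripper's body, between the roots of the fingers; the fingertips stand 73 mm ahead of it and the grasp point (between the pads) lies 54 mm ahead of it (robot.tip_extent is the distance from the TCP to the fingertips, in m); z points along the fingers, y is the line along which they close (so a half turn about z gives the same grasp; the last joint's range is limited). The gripper opens to 85 mm and grips with 20 to 120 N. Pads are 22 mm wide; open, the fingers measure 114 mm over their backs; the gripper's body (76 mm by 85 mm) begins 54 mm behind the grasp point. The pads swing forward as they close: fully open they stand 13 mm farther back than shut.
Start: joints at [-1.316, 0.087, 1.371, -0, 1.684, -0.103], TCP at [0.193, -0.515, 0.304] pointing down, gripper open.
Joint ranges: [-3.1, 3.1], [-0.76, 2.03], [0.27, 2.55], [-1.08, 4.22], [0.17, 2.65], [-2.57, 2.57]. Speed limits (rad/s): [2.79, 2.79, 3.14, 3.14, 3.14, 3.14].

INTERFACE

Orientations are given as a unit quaternion [w, x, y, z].
In Python, from cell import robot gives the robot as it stands. The module is installed in compiled form; this text tells all that it offers.
- The arm moves only by the tool jog_arm, never from a script. Its argument "increments" is a list of rows, each a list of 4 numbers: the shift along the tool's x, y, z scaled (see below), then the turn about the tool's z scaled (see below). A call has 1 to 12 rows; each row shifts and turns the commanded pose from where the row before left it, along the tool's axes as they then stand; what a row does not reach is not made up. The controller multiplies each number of a shift by 3 cm and each number of a turn by 6 degrees. A row lasts 1/12 s, in which the tool goes at most 41.7 mm and 7.16 degrees, less where a joint would pass 70% of its speed; a pose out of reach is approached as far as the arm can. A call with a number of a shift or a turn outside -1 to 1 is refused whole. A call with a gripper value outside its range is refused whole. "claw" is the closure, from 0 (fully open) to 1 (shut), set as the call begins (left out, the last holds). The fingers move at their own pace and stop on an object; "force" is the grip in N (left out, the last holds). Time passes only in rows, so rows that do not move let the fingers close. It gives the time, the measured TCP pose, the force, the opening and the grip force at its end, in the units of the state.
- robot.get_state(): the state, without advancing time (a new reading comes with each control period).
- robot.snapshot(name): name is "side" or "top"; returns a dict with "frame" (480x640x3 uint8, blue, green, red), "z_map" (480x640 float32, m along the optical axis (not along the pixel's ray), 0 where there is no reading), "camera_matrix" (3x3 intrinsics, pixels), "distortion" ([k1, k2, p1, p2, k3] as OpenCV has them; the pictures are not rectified), "pose" (4x4, takes a point from camera to world coordinates). Camera axes: x right, y up, looking along -z (the intrinsics and any distortion apply to the point x, -y, -z); pixel columns grow to the right and rows downward; lengths in m; the calibration is good to about 2 mm. A picture is of the moment at which its call begins.
- robot.job_done(): hands the job in; it is judged then, once.
The state is a dict: "time": time; "qpos": joint angles; "joint_velocities": joint speeds; "joint_efforts": joint torques, N m; "eef_pos": TCP position; "orientation": TCP orientation; "wrist_force": force on the tool from outside, world axes, zero at the start; "wrist_torque": the same for the moment, N m; "width": finger opening in m; "grip_force": force on a finger pad.
Only numpy, scipy, OpenCV 4.12 (cv2) and the standard library are available. Lean on these libraries where they do the work, as an engineer would, in place of code of your own. Each camera call takes 0.05 s, during which the arm holds its last target. There are 200 camera calls.

TASK

Swing the craft cutter's dust cover well aside on its pin so that the port is clear. Then take the small sprung clip from the table and press it down over the round bar inside the port until both arms snap past the bar's widest point and it sits fully home and upright; feel for where the bar lies and do not force the clip if it is not over it. Leave the clip on the bar with the cover aside, and leave the bigger clip, cups, jar, glue bottle and wooden star as they are.

Things in the scene. Friction and masses are not known exactly. Their poses are not given: they have to be found in the camera images.
- cutter: compact white craft cutter with a grey base, fixed to the table: 160 (x) by 300 (y) by 90 mm high. Origin at the centre of its underside, z up; its front (display, paper slot) faces its -x.
- port (a point): centre of the port in the cutter's flat top, at (0, -30, 90) mm in the cutter: 84 (x) by 70 (y) mm, 45 mm deep. In it a rigid steel bar, 20 mm in diameter, runs along the cutter's y from wall to wall, axis 18 mm below this point. The bar stays put under the hand, but its place is not measured: it lies 0 to 15 mm to either side (cutter's -x or +x) of this point and must be seen or felt.
- cover (a joint): angle of the grey dust cover, a 4 mm plate lying on the cutter's top (its top face 94.5 mm above the cutter's underside) and turning flat, about a vertical pin. 0 = port fully covered; grows as it turns clockwise seen from above, to a stop at 1.75 rad; it stays where it is left (light friction, under 1 N at the knob). From about 1.3 rad the port is clear.
- cover_knob (a point): middle of the upright grey knob on the cover, 14 mm in diameter, 24 mm tall, from 12 mm below to 12 mm above this point; 102 mm from the pin. The knob turns with the cover.
- cover_pin (a point): top of the cover, on the vertical pin about which it turns; at (34, 19) mm in the cutter.
- clip: small sprung clip, grey plastic, 60 to 85 g, standing mouth down on the table. Origin at the centre of the 20 mm bar it will hold, 22 mm above the table; z up, y along the bar, arms on +x and -x; half a turn about z changes nothing. Block 34 (x) by 24 (y) mm, 10 to 18 mm above the origin, rests on the bar when home: the origin is then on the bar's axis, 72 mm above the cutter's underside.
- clip_tab (a point): middle of the clip's upright grip tab with thin dark lines: 16 (x) by 24 (y) by 34 mm tall, 35 mm above the clip's origin; the tab spans 18 to 52 mm above the origin.
- clip_mouth (a point): middle of the clip's mouth, 22 mm below its origin. Two sprung arms, 24 mm wide along y, hang from the block: gap at the lips 12 mm, 9 mm below the origin; below them 45 degree flares open to 37 mm at the mouth. Each arm opens 4 to 5 mm at the lip, then meets a hard stop. Centred within 2 mm on the bar, 8 to 16 N downward snaps it on.
- clip_lips (a point): middle between the clip's lips, 9 mm below its origin. How it feels: lowered dead centre both flares touch the bar with the clip's origin 18 mm above the bar's axis; if off by d one flare touches about d mm higher (to 11 mm; for larger d, 11 to 14 mm higher) and the bar pushes the clip sideways, towards the side where the bar lies.
- big_clip: a bigger rigid grey clip for another machine, 62 by 24 mm and 76 mm tall, same kind of grip tab; stands on the table, origin 24 mm above the table. Leave it.
- cup: red paper-cup shaped cup, 80 mm across the rim, 100 mm tall. Origin at its underside. Leave it.
- cup2: a second such cup. Leave it.
- jar: amber glass jar, 52 mm across, 65 mm tall, metal cap. Origin at its underside. Leave it.
- glue: white glue bottle, 44 mm across, 120 mm tall, red cap. Origin at its underside. Leave it.
- star: six-pointed plywood star 60 mm across, 5 mm thick, lying flat. Origin at its underside. Leave it.
Things that resemble listed ones, but are neither listed nor needed, are in the scene too. Leave any blue or purple look-alike of the clip alone.

How it is judged:
By the outcome, as a careful person would: the job done as asked, in the order asked, and still so for the second after the job is handed in, with the robot touching nothing.
It also fails if it takes over 62 s, if anything falls off the work surface, if the arm or the gripper's body presses on something with over 40 N, if the wrist force passes 120 N, or if a joint passes its speed limit or range.

## Working session

There is one attempt and no reset: what is moved stays moved. The work goes in short steps, Python scripts to look and compute and a tool call to move; the robot and the scene stay as the last step left them, time stands still between calls to the robot, and variables do not carry over. Pictures are saved under pics/ and viewed, at most 10 in all, crops included, and the job is handed in when it is done.

Besides the shell and the picture viewer there is one more tool, called after ">>>" by a JSON object that holds its "method" and its "body". jog_arm: Moves the arm, as the interface text tells. Shifts and turns lie within -1 to 1; 1 stands for 3 cm of shift or 6 degrees of turn. Its arguments: {"type":"object","properties":{"increments":{"type":"array","items":{"type":"array","items":{"type":"number"}}},"claw":{"type":"number"},"force":{"type":"number"}},"required":["increments"]}

```bash
mkdir -p pics
cat > h.py <<'E'
import numpy as np, cv2
from cell import robot
def snap(n,tag):
    s=robot.snapshot(n); np.savez(f'{tag}.npz',**s); cv2.imwrite(f'pics/{tag}.png',s['frame']); return s
def load(tag): return dict(np.load(f'{tag}.npz'))
def cloud(s):
    K=s['camera_matrix'];d=s['distortion'];z=s['z_map'];h,w=z.shape
    uv=np.stack(np.meshgrid(np.arange(w),np.arange(h)),-1).reshape(-1,1,2).astype(float)
    n=cv2.undistortPoints(uv,K,d).reshape(h,w,2)
    P=np.stack([n[...,0]*z,-n[...,1]*z,-z],-1)
    W=P@s['pose'][:3,:3].T+s['pose'][:3,3]; W[z==0]=np.nan
    return W
E
python3 - <<'E'
from h import *
for n in('side','top'):
    s=snap(n,n+'0'); print(n,s['pose'].round(3).tolist(),s['camera_matrix'].round(1).tolist(),s['distortion'],(s['z_map']==0).mean())
st=robot.get_state();print({k:np.round(v,3).tolist() for k,v in st.items()},robot.tip_extent)
E
```

```text
side [[0.961, 0.181, -0.211, 0.324], [-0.278, 0.588, -0.76, -0.838], [-0.014, 0.788, 0.615, 0.77], [0.0, 0.0, 0.0, 1.0]] [[462.7, 0.0, 316.8], [0.0, 462.7, 239.2], [0.0, 0.0, 1.0]] [-0.09178142  0.          0.          0.          0.        ] 0.003880208333333333
top [[0.001, 0.997, -0.077, 0.477], [-1.0, 0.002, 0.008, -0.006], [0.008, 0.077, 0.997, 1.246], [0.0, 0.0, 0.0, 1.0]] [[580.3, 0.0, 319.9], [0.0, 580.3, 237.6], [0.0, 0.0, 1.0]] [-0.05112601  0.          0.          0.          0.        ] 0.0038639322916666666
{'time': 0.1, 'qpos': [-1.316, 0.088, 1.372, 0.0, 1.684, -0.103], 'joint_velocities': [-0.002, -0.001, -0.005, 0.001, 0.001, -0.001], 'joint_efforts': [0.002, -35.301, -31.422, -0.0, 0.008, -0.0], 'eef_pos': [0.193, -0.515, 0.303], 'orientation': [-0.001, 0.984, 0.178, -0.0], 'wrist_force': [-0.63, -1.109, 0.555], 'wrist_torque': [-0.006, 0.042, 0.021], 'grip_force': 0.0, 'width': 0.086} 0.0726
```

View pics/top0.png

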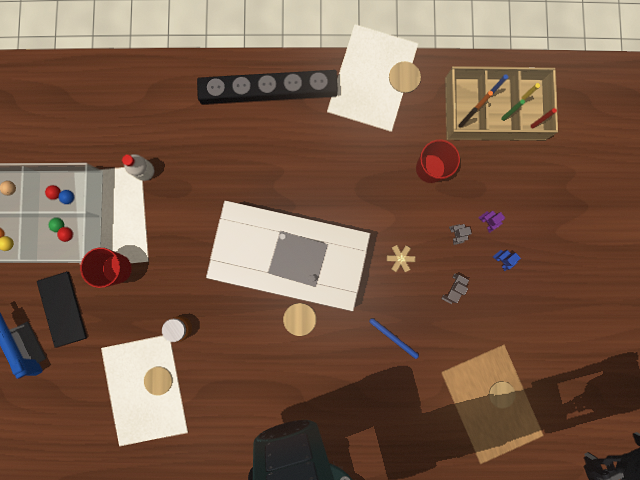

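View pics/side0.png

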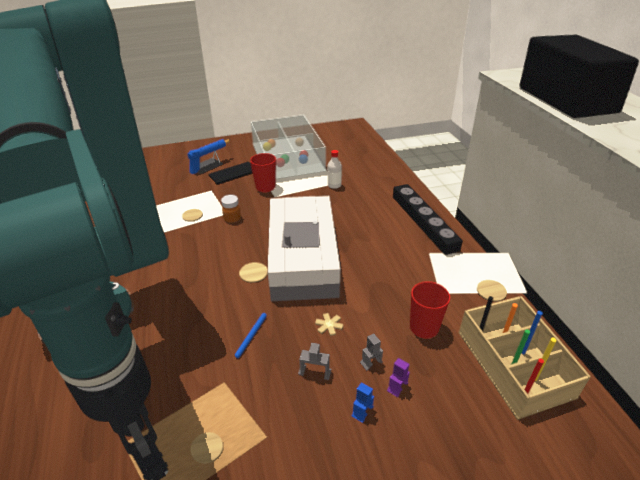

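The top view shows the cutter (centre ~(291,256)), pin (282,237), knob (316,277), the small clip ~(460,233), the big clip ~(456,288) and the star (400,258). The side view confirms that the small clip, at ~(372,352), stands next to the purple look-alike at (400,378).

Run:
```python
from h import *
for n in('top0','side0'):
    s=load(n); W=cloud(s); f=s['frame'].astype(int)
    X,Y,Z=W[...,0],W[...,1],W[...,2]
    print(n)
    # cutter top
    m=(abs(X-.47)<.18)&(abs(Y-.05)<.25)&(abs(Z-.09)<.004)
    n_,l,st,c=cv2.connectedComponentsWithStats(m.astype(np.uint8))
    i=1+np.argmax(st[1:,4]); 
    r=cv2.minAreaRect(W[l==i][:,:2].astype(np.float32)*1000);print(' cutter',r,np.nanmedian(Z[l==i]))
    m=(abs(X-.47)<.18)&(abs(Y-.05)<.25)&(Z>.100)&(Z<.14); print(' knob',m.sum(),np.nanmedian(W[m],0).round(4) if m.sum() else 0, np.nanmax(Z[m]) if m.sum() else 0)
    m=(X>.3)&(X<.62)&(Y<-.18)&(Y>-.48)&(Z>.012)&(Z<.1)
    n_,l,st,c=cv2.connectedComponentsWithStats(m.astype(np.uint8))
    for i in range(1,n_):
        if st[i,4]<25: continue
        q=l==i; z=np.nanpercentile(Z[q],98); t=q&(Z>z-.012)
        print(' obj',c[i].round(),st[i,4],'bgr',f[q].mean(0).round(),'ztop',z.round(4),'tab',np.mean(W[t],0).round(4),[np.round(v,1) for v in cv2.minAreaRect(W[t][:,:2].astype(np.float32)*1000)],'all',[np.round(v,1) for v in cv2.minAreaRect(W[q][:,:2].astype(np.float32)*1000)])
s=load('top0'); a=cv2.resize(s['frame'][190:320,200:360],None,fx=4,fy=4,interpolation=cv2.INTER_CUBIC)
b=cv2.resize(s['frame'][200:310,430:530],None,fx=4,fy=4,interpolation=cv2.INTER_CUBIC)
c=np.zeros((520,800,3),np.uint8);c[:,:640]=a;c[:440,640:]=b[:,:160]
cv2.imwrite('pics/crop.png',c)
```

```text
top0
 cutter ((531.7186889648438, 48.70777130126953), (298.99957275390625, 160.54977416992188), 77.31256103515625) 0.09090509713817219
 knob 94 [0.5075 0.0062 0.1015] 0.12321422378775404
 obj [493. 220.] 234 bgr [113.  50. 101.] ztop 0.0801 tab [ 0.6082 -0.378   0.0758] [array([ 608.7, -379. ]), array([16.1, 22.9]), np.float64(39.2)] all [array([ 608.2, -378.6]), array([33.8, 23.8]), np.float64(40.0)]
 obj [461. 232.] 257 bgr [ 90.  93. 102.] ztop 0.0786 tab [ 0.581  -0.3091  0.0748] [array([ 581.3, -310.3]), array([16.2, 25.7]), np.float64(13.9)] all [array([ 581.5, -309.9]), array([34.1, 26.4]), np.float64(14.1)]
 obj [508. 259.] 288 bgr [127.  66.  49.] ztop 0.0794 tab [ 0.525  -0.4077  0.075 ] [array([ 525. , -408.5]), array([17. , 25.5]), np.float64(37.4)] all [array([ 525.3, -408. ]), array([35.4, 26. ]), np.float64(37.6)]
 obj [457. 289.] 376 bgr [ 87.  92. 103.] ztop 0.0807 tab [ 0.4649 -0.2989  0.077 ] [array([ 465.1, -299.3]), array([24.4, 16.3]), np.float64(62.0)] all [array([ 464.9, -299.8]), array([25.4, 54.5]), np.float64(61.8)]
 obj [410. 351.] 60 bgr [146.  82.  56.] 
[... 533 characters left out ...]
309.]), array([34.5, 26.6]), np.float64(14.2)]
 obj [314. 357.] 505 bgr [ 95.  98. 107.] ztop 0.0771 tab [ 0.4627 -0.3006  0.0743] [array([ 463.6, -298.3]), array([26.1, 16.4]), np.float64(60.6)] all [array([ 463.2, -298.6]), array([27. , 54.8]), np.float64(60.7)]
 obj [398. 375.] 416 bgr [109.  45.  94.] ztop 0.0752 tab [ 0.6063 -0.3804  0.0717] [array([ 606.9, -378.7]), array([16.9, 23. ]), np.float64(34.8)] all [array([ 602.9, -380.6]), array([26.5, 26.4]), np.float64(37.9)]
 obj [363. 399.] 488 bgr [134.  68.  37.] ztop 0.0754 tab [ 0.5238 -0.4099  0.072 ] [array([ 524.4, -408.5]), array([17.9, 24.8]), np.float64(35.9)] all [array([ 524.2, -408.7]), array([34.6, 26.5]), np.float64(41.9)]
```

View pics/crop.png

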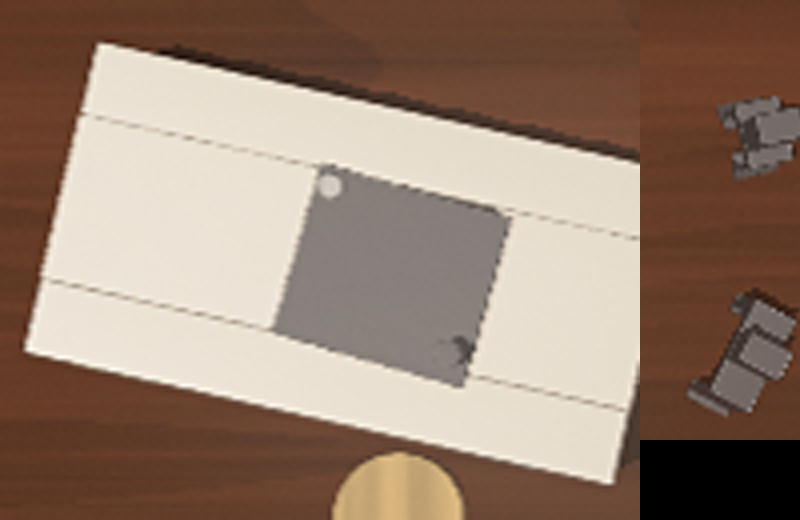

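The crop shows the cover's pin screw at (330,186) and its knob at (455,350). The small clip is the upper grey one, top right. I'll go above the knob.

>>> {"method": "jog_arm", "body": {"increments": [[0.9,-0.75,0,0],[0.9,-0.75,0,0],[0.9,-0.75,0,0],[0.9,-0.75,0,0],[0.9,-0.75,0,0],[0.9,-0.75,0,0],[0.9,-0.75,0,0],[0.9,-0.75,0,0],[0.9,-0.75,0,0],[0.9,-0.75,0,0],[0.9,-0.75,0,0],[0.9,-0.75,0,0]], "claw": 0.62, "force": 20}}

```text
time: 1.1
eef_pos: [0.4018, -0.1471, 0.3036]
orientation: [-0.0, 0.984, 0.178, -0.0]
wrist_force: [0.4, -1.5, 0.3]
width: 0.0324
grip_force: 0.0
```

>>> {"method": "jog_arm", "body": {"increments": [[0.86,-0.73,0,0],[0.86,-0.73,0,0],[0.86,-0.73,0,0],[0.86,-0.73,0,0],[0.86,-0.73,0,0],[0,0,0.6,-0.9],[0,0,0.6,-0.9],[0,0,0.6,-0.82],[0,0,0.6,0],[0,0,0,0]]}}

```text
time: 1.93
eef_pos: [0.4818, -0.0006, 0.227]
orientation: [-0.002, 0.95, 0.311, -0.004]
wrist_force: [-0.5, 0.7, -0.2]
width: 0.0324
grip_force: 0.0
```

```bash
cat >> h.py <<'E'
def pose():
    st=robot.get_state(); q=st['orientation']; p=np.array(st['eef_pos'])
    from scipy.spatial.transform import Rotation as R
    M=R.from_quat([q[1],q[2],q[3],q[0]]).as_matrix()
    return st,p,M,np.degrees(np.arctan2(M[1,0],M[0,0]))
def go(t,yaw=None):
    st,p,M,y=pose(); d=M.T@(np.array(t)-p)/.03
    print('t',round(float(st['time']),2),'p',p.round(4),'yaw',round(y,2),'tilt',M[:,2].round(3),'F',np.round(st['wrist_force'],1),'w',round(float(st['width']),4),'grip',np.round(st['grip_force'],1),'q6',np.round(st['qpos'][5],2))
    print('units',d.round(2),'turn',None if yaw is None else round((y-yaw)/6,2))
E
python3 - <<'E'
from h import *
go([.4845,-.0007,.172],36.2)
# pixel of knob top -> plane z .1185 from both views
def ray(tag,u,v,z):
    s=load(tag);n=cv2.undistortPoints(np.array([[[u,v]]],float),s['camera_matrix'],s['distortion'])[0,0]
    d=s['pose'][:3,:3]@np.array([n[0],-n[1],-1]);o=s['pose'][:3,3];return (o+d*(z-o[2])/d[2]).round(4)
print(ray('top0',313.5,277.5,.1185),ray('top0',282.5,236.5,.0945))
s=load('side0');W=cloud(s);m=(abs(W[...,0]-.484)<.02)&(abs(W[...,1])<.02)&(W[...,2]>.107)&(W[...,2]<.13);print(m.sum(),W[m].mean(0),W[m].min(0),W[m].max(0))
E
```

```text
t 1.93 p [ 0.4818 -0.0006  0.227 ] yaw 36.24 tilt [-0.009  0.001 -1.   ] F [-0.5  0.7 -0.2] w 0.0324 grip 0.0 q6 0.82
units [0.08 0.07 1.83] turn 0.01
[ 0.4867 -0.0026  0.1185] [0.5682 0.0593 0.0945]
36 [4.83286656e-01 1.13980200e-04 1.15149116e-01] [ 0.47769226 -0.00523251  0.10770915] [0.48998744 0.00864254 0.12070919]
```

>>> {"method": "jog_arm", "body": {"increments": [[0.03,0.03,0.45,0],[0.03,0.03,0.45,0],[0.02,0.01,0.45,0],[0,0,0.45,0],[0,0,0,0],[0,0,0,0]]}}

```text
time: 2.43
eef_pos: [0.487, -0.0014, 0.1779]
orientation: [-0.0, 0.951, 0.311, -0.001]
wrist_force: [-0.5, 0.6, -0.2]
width: 0.0323
grip_force: 0.0
```

Run:
```python
from h import *
go([.4845,-.0007,.172],36.2)
snap('side','side1')
```

```text
t 2.43 p [ 0.487  -0.0014  0.1779] yaw 36.2 tilt [-0.001  0.    -1.   ] F [-0.5  0.6 -0.2] w 0.0323 grip 0.0 q6 0.82
units [-0.05 -0.07  0.2 ] turn 0.0
```

>>> {"method": "jog_arm", "body": {"increments": [[0,0,0.2,0],[0.02,-0.36,0,1],[0.02,-0.36,0,1],[0.02,-0.36,0,1],[0.02,-0.36,0,1],[0.02,-0.36,0,1],[0.02,-0.36,0,1],[0.02,-0.36,0,1],[0,0,0,0]]}}

```text
time: 3.23
eef_pos: [0.4683, 0.0715, 0.1728]
orientation: [-0.0, 0.999, -0.05, 0.001]
wrist_force: [0.3, -0.4, 0.5]
width: 0.0324
grip_force: 0.0
```

Run:
```python
from h import *
p=np.array([.5682,.0593]);a=np.radians(-143.8-42); go([*(p+.102*np.array([np.cos(a),np.sin(a)])),.172],-5.8)
s=snap('side','side2')
```

```text
t 3.23 p [0.4683 0.0715 0.1728] yaw -5.77 tilt [ 0.002  0.001 -1.   ] F [ 0.3 -0.4  0.5] w 0.0324 grip 0.0 q6 1.7
units [-0.05  0.07  0.03] turn 0.0
```

View pics/side2.png

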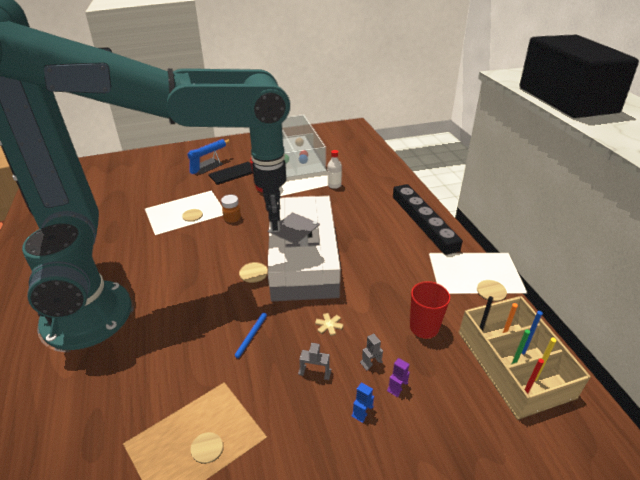

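The picture shows the cover following the gripper at ~(297,228), with the port starting to appear. I'll continue round.

>>> {"method": "jog_arm", "body": {"increments": [[0.02,-0.35,0,1],[0.02,-0.35,0,1],[0.02,-0.35,0,1],[0.02,-0.35,0,1],[0.02,-0.35,0,1],[0.02,-0.35,0,1],[0.02,-0.35,0,1],[0.02,-0.35,0,0.9],[0.03,-0.3,0,0],[0.05,-0.2,0,0],[0,0,0,0]]}}

```text
time: 4.2
eef_pos: [0.526, 0.121, 0.1716]
orientation: [-0.012, 0.903, -0.43, -0.007]
wrist_force: [-0.6, -0.1, 0.4]
width: 0.0323
grip_force: 0.0
```

Run:
```python
from h import *
p=np.array([.5682,.0593]);a=np.radians(-143.8-96); go([*(p+.102*np.array([np.cos(a),np.sin(a)])),.172])
```

```text
t 4.2 p [0.526  0.121  0.1716] yaw -50.96 tilt [-0.001  0.028 -1.   ] F [-0.6 -0.1  0.4] w 0.0323 grip 0.0 q6 2.56
units [-0.88 -0.32  0.01] turn None
```

>>> {"method": "jog_arm", "body": {"increments": [[0,0,0,-0.5],[0,0,-0.5,-0.5],[0,0,-1,0],[0,0,-1,0],[0,0,-1,-1],[0,0,-1,-1],[0,0,0,-1]]}}

```text
time: 4.78
eef_pos: [0.5268, 0.1179, 0.3146]
orientation: [-0.015, 0.973, -0.23, 0.002]
wrist_force: [0.5, 0.2, 0.7]
width: 0.0327
grip_force: 0.0
```

Run:
```python
from h import *
go([.524,.02,.3])
snap('top','top2');s=snap('side','side3');t=load('top2')
a=cv2.resize(s['frame'][130:310,200:400],None,fx=2,fy=2,interpolation=cv2.INTER_CUBIC)
b=cv2.resize(t['frame'][180:330,190:390],None,fx=2,fy=2,interpolation=cv2.INTER_CUBIC)
c=np.zeros((360,800,3),np.uint8);c[:,:400]=a;c[:300,400:]=b;cv2.imwrite('pics/c3.png',c)
```

```text
t 4.78 p [0.5268 0.1179 0.3146] yaw -26.61 tilt [ 0.011  0.029 -1.   ] F [0.5 0.2 0.7] w 0.0327 grip 0.0 q6 2.14
units [1.38 2.97 0.39] turn None
```

View pics/c3.png

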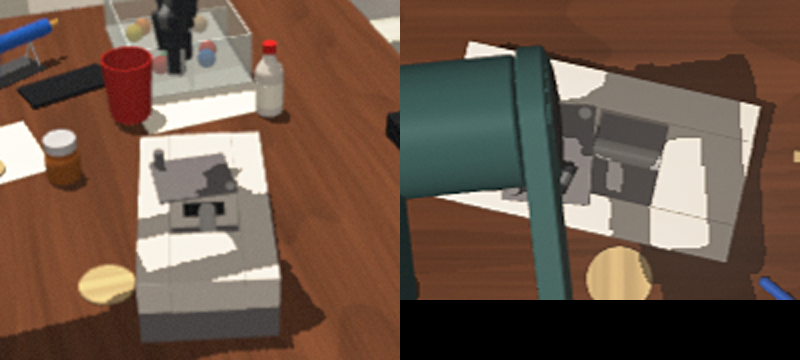

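```bash
cat >> h.py <<'E'
C=np.array([.531,.049]);yw=np.radians(-12.7);ex=np.array([np.cos(yw),np.sin(yw)]);ey=np.array([-ex[1],ex[0]])
def cut(W): d=W[...,:2]-C; return np.stack([d@ex,d@ey,W[...,2]],-1)*1000
def w(x,y): return C+(ex*x+ey*y)/1000
E
python3 - <<'E'
from h import *
for n in('top2','side3'):
    P=cut(cloud(load(n))); x,y,z=P[...,0],P[...,1],P[...,2]
    m=(abs(x)<85)&(abs(y)<150)&(z>102)&(z<122); print(n,'knob',m.sum(),np.median(P[m],0).round(1) if m.any() else '')
    m=(abs(x)<42)&(y<-10)&(y>-50)
    for lo in range(-42,42,4):
        q=m&(x>=lo)&(x<lo+4); print(lo+2,q.sum(),np.round(np.percentile(z[q],[10,50,90]),1) if q.any() else '',end='; ')
    print()
go([.524,.02,.3])
E
```

```text
top2 knob 20 [-55.8  67.9 118.6]
-40 40 [44.  46.5 89. ]; -36 38 [42.7 47.1 50.1]; -32 37 [42.9 46.6 49.1]; -28 38 [43.5 46.5 49.1]; -24 37 [43.4 46.  48.9]; -20 36 [43.  45.9 49.3]; -16 38 [43.5 46.3 49.8]; -12 38 [43.6 46.3 49.7]; -8 36 [44.  46.6 49.6]; -4 49 [46.4 78.1 80.7]; 0 41 [78.6 82.  85.1]; 4 40 [80.  83.3 84.9]; 8 39 [79.9 82.2 85.1]; 12 35 [76.8 79.2 82.8]; 16 25 [44.  47.  76.2]; 20 37 [44.4 46.5 49.2]; 24 39 [42.9 46.  48.7]; 28 37 [43.  46.3 49.8]; 32 35 [43.3 46.5 48.8]; 36 39 [43.  45.7 49.1]; 40 37 [43.9 46.1 48.3]; 
side3 knob 43 [-56.1  66.6 112.8]
-40 5 [556.8 582.1 593.6]; -36 3 [553.3 566.1 572. ]; -32 1 [548.1 548.1 548.1]; -28 4 [553.2 559.6 573.1]; -24 0 ; -20 0 ; -16 0 ; -12 0 ; -8 1 [70.5 70.5 70.5]; -4 19 [77.4 78.6 80. ]; 0 13 [79.2 80.3 81.9]; 4 18 [78.6 81.3 83.4]; 8 17 [77.9 79.1 81. ]; 12 11 [72.2 75.  77.9]; 16 0 ; 20 0 ; 24 0 ; 28 0 ; 32 0 ; 36 0 ; 40 12 [67.6 81.8 89.1]; 
t 4.88 p [0.5254 0.1177 0.3087] yaw -26.94 tilt [ 0.002  0.028 -1.   ] F [-0.3  0.1 -0.3] w 0.0322 grip 0.0 q6 2.15
units [1.44 2.93 0.2 ] turn None
```

Depth puts the bar about 4.5 mm towards the cutter's +x. The cover is at ~1.35 rad, so I'll push it further aside with the knob caged again.

Run:
```python
from h import *
go([.4912,.1255,.23])
```

```text
t 4.88 p [0.5254 0.1177 0.3087] yaw -26.94 tilt [ 0.002  0.028 -1.   ] F [-0.3  0.1 -0.3] w 0.0322 grip 0.0 q6 2.15
units [-1.11  0.35  2.63] turn None
```

>>> {"method": "jog_arm", "body": {"increments": [[-0.37,0.12,0.4,0],[-0.37,0.12,0.4,0],[-0.37,0.11,0.4,0],[0,0,0.5,0],[0,0,0.5,0],[0,0,0.4,0],[0,0,0,0],[0,0,0,0]]}}

```text
time: 5.55
eef_pos: [0.4898, 0.1253, 0.227]
orientation: [-0.013, 0.972, -0.234, -0.006]
wrist_force: [0.6, -0.0, -0.0]
width: 0.0326
grip_force: 0.0
```

Run:
```python
from h import *
go([.4912,.1255,.173])
```

```text
t 5.55 p [0.4898 0.1253 0.227 ] yaw -27.06 tilt [-0.006  0.027 -1.   ] F [ 0.6 -0.  -0. ] w 0.0326 grip 0.0 q6 2.17
units [0.07 0.01 1.8 ] turn None
```

>>> {"method": "jog_arm", "body": {"increments": [[0,0,0.6,0],[0,0,0.6,0],[0,0,0.6,0],[0,0,0,0],[0.06,-0.2,0,0],[0.06,-0.2,0,0],[0.06,-0.2,0,0],[0.06,-0.2,0,0],[0.06,-0.2,0,0],[0.03,-0.1,0,0],[0,0,0,0]]}}

```text
time: 6.47
eef_pos: [0.515, 0.1525, 0.1756]
orientation: [-0.014, 0.972, -0.233, -0.004]
wrist_force: [0.3, -0.9, 0.5]
width: 0.0323
grip_force: 0.0
```

Run:
```python
from h import *
go([.515,.152,.3])
```

```text
t 6.47 p [0.515  0.1525 0.1756] yaw -26.98 tilt [-0.001  0.028 -1.   ] F [ 0.3 -0.9  0.5] w 0.0323 grip 0.0 q6 2.21
units [-0.05 -0.09 -4.14] turn None
```

>>> {"method": "jog_arm", "body": {"increments": [[0,0,-0.8,0],[0,0,-0.8,0],[0,0,-0.8,-1],[0,0,-0.8,-1],[0,0,-0.8,-1],[0,0,-0.2,-1],[0,0,0,-1],[0,0,0,-1],[0,0,0,-1],[0,0,0,-1],[0,0,0,-1],[0,0,0,-1]], "claw": 0.4}}

```text
time: 7.47
eef_pos: [0.5144, 0.1484, 0.3011]
orientation: [-0.014, 0.958, 0.286, 0.003]
wrist_force: [1.0, -0.5, -0.2]
width: 0.0514
grip_force: 0.0
```

>>> {"method": "jog_arm", "body": {"increments": [[0,0,0,-1],[0,0,0,-1],[0,0,0,-1],[0,0,0,-1],[0,0,0,-1],[0,0,0,-1],[0,0,0,-1],[0,0,0,-1],[0,0,0,-1],[0,0,0,-1],[0,0,0,-1],[0,0,0,-0.8]]}}

```text
time: 8.47
eef_pos: [0.5144, 0.1484, 0.3011]
orientation: [-0.01, 0.615, 0.788, 0.01]
wrist_force: [-0.7, -0.8, 1.7]
width: 0.0514
grip_force: 0.0
```

Run:
```python
from h import *
go([.5803,-.3113,.3],103.9)
```

```text
t 8.47 p [0.5144 0.1484 0.3011] yaw 104.06 tilt [-0.003  0.028 -1.   ] F [-0.7 -0.8  1.7] w 0.0514 grip 0.0 q6 -0.08
units [-15.39  -1.59  -0.4 ] turn 0.03
```

>>> {"method": "jog_arm", "body": {"increments": [[-0.96,-0.1,0,0],[-0.96,-0.1,0,0],[-0.96,-0.1,0,0],[-0.96,-0.1,0,0],[-0.96,-0.1,0,0],[-0.96,-0.1,0,0],[-0.96,-0.1,0,0],[-0.96,-0.1,0,0],[-0.96,-0.1,0,0],[-0.96,-0.1,0,0],[-0.96,-0.1,0,0],[-0.96,-0.1,0,0]]}}

```text
time: 9.47
eef_pos: [0.5618, -0.1971, 0.2915]
orientation: [-0.01, 0.617, 0.787, 0.01]
wrist_force: [-0.3, -0.5, -0.1]
width: 0.0512
grip_force: 0.0
```

>>> {"method": "jog_arm", "body": {"increments": [[-0.96,-0.1,0,0],[-0.96,-0.1,0,0],[-0.96,-0.1,0,0],[-0.96,-0.1,0,0],[0,0,0.8,0],[0,0,0.8,0],[0,0,0.8,0],[0,0,0,0],[0,0,0,0]]}}

```text
time: 10.22
eef_pos: [0.5767, -0.308, 0.2143]
orientation: [-0.012, 0.617, 0.787, 0.01]
wrist_force: [-0.2, -0.8, 0.5]
width: 0.0511
grip_force: 0.0
```

Run:
```python
from h import *
go([.5803,-.3113,.12],103.9)
snap('top','top4'); snap('side','side4')
for n in('top4','side4'):
    P=cut(cloud(load(n))); x,y,z=P[...,0],P[...,1],P[...,2]
    m=(abs(x)<85)&(abs(y)<150)&(z>104)&(z<122); k=np.median(P[m],0) if m.any() else np.zeros(3); print(n,'knob',m.sum(),k.round(1),'ang',np.degrees(np.arctan2(k[1]-19,k[0]-34)).round(1))
    m=(abs(x)<42)&(y<-8)&(y>-52)&(z>73)&(z<90)
    if m.any():
        from scipy.optimize import least_squares
        r=least_squares(lambda p:np.hypot(x[m]-p[0],z[m]-p[1])-10,[5,72],loss='soft_l1');print('bar',r.x,m.sum())
    m=(abs(y+30)<25)&(abs(z-46)<5)&(abs(x)<60); print('floor x range',np.percentile(x[m],[0,1,99,100]).round(1) if m.any() else '')
s=load('side4');t=load('top4')
a=cv2.resize(s['frame'][140:420,250:450],None,fx=2,fy=2,interpolation=cv2.INTER_CUBIC)
b=cv2.resize(t['frame'][180:330,190:390],None,fx=2,fy=2,interpolation=cv2.INTER_CUBIC)
c=np.zeros((560,800,3),np.uint8);c[:,:400]=a;c[:300,400:]=b;cv2.imwrite('pics/c4.png',c)
```

```text
t 10.22 p [ 0.5767 -0.308   0.2143] yaw 103.77 tilt [-0.006  0.03  -1.   ] F [-0.2 -0.8  0.5] w 0.0511 grip 0.0 q6 -0.83
units [-0.23  0.09  3.14] turn -0.02
top4 knob 43 [-39.   88.1 118.5] ang 136.6
bar [ 4.44135345 73.38122017] 216
floor x range [-41.2 -40.5  42.5  43.1]
side4 knob 32 [-41.1  84.7 115.2] ang 138.8
bar [ 3.81382477 71.64431586] 95
floor x range [-40.3 -40.3  39.5  39.8]
```

View pics/c4.png

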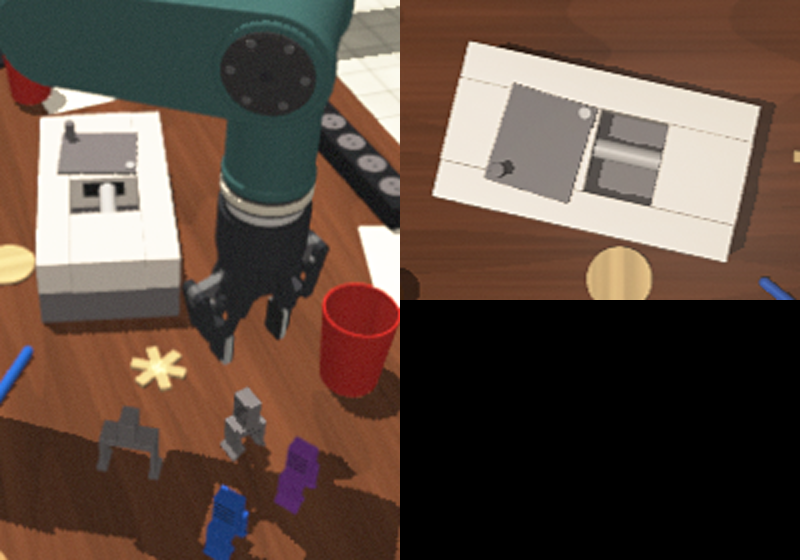

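The picture shows the cover well aside (~1.6 rad), the bar clearly visible in the port, and the gripper above and square to the small clip. Descending to grasp.

>>> {"method": "jog_arm", "body": {"increments": [[-0.1,0.05,0.5,0],[-0.1,0.03,0.5,0],[0,0,0.5,0],[0,0,0.5,0],[0,0,0.5,0],[0,0,0.4,0],[0,0,0.2,0],[0,0,0,0],[0,0,0,0]]}}

```text
time: 11.07
eef_pos: [0.5814, -0.3114, 0.1242]
orientation: [-0.009, 0.617, 0.787, 0.01]
wrist_force: [-0.3, -0.7, -0.0]
width: 0.0513
grip_force: 0.0
```

Run:
```python
from h import *
go([.5803,-.3113,.121],103.9)
```

```text
t 11.07 p [ 0.5814 -0.3114  0.1242] yaw 103.78 tilt [-0.001  0.027 -1.   ] F [-0.3 -0.7 -0. ] w 0.0513 grip 0.0 q6 -0.83
units [ 0.01 -0.04  0.11] turn -0.02
```

>>> {"method": "jog_arm", "body": {"increments": [[0,-0.03,0.1,0],[0,0,0,0],[0,0,0,0],[0,0,0,0],[0,0,0,0],[0,0,0,0],[0,0,0,0],[0,0,0,0]], "claw": 1, "force": 50}}

```text
time: 11.73
eef_pos: [0.5804, -0.3115, 0.1209]
orientation: [-0.009, 0.617, 0.787, 0.01]
wrist_force: [-0.3, -0.1, 2.3]
width: 0.015
grip_force: 52.7
```

>>> {"method": "jog_arm", "body": {"increments": [[0,0,-0.3,0],[0,0,-0.7,0],[0,0,-0.9,0],[0,0,-0.9,0],[0,0,-0.9,0],[0,0,-0.9,0],[0,0,0,0.9],[0,0,0,0.9],[0,0,0,0.9],[0,0,0,0.9],[0,0,0,0.83],[0,0,0,0]]}}

```text
time: 12.73
eef_pos: [0.5802, -0.3151, 0.2579]
orientation: [-0.012, 0.782, 0.623, 0.008]
wrist_force: [-0.9, -0.2, -0.1]
width: 0.0152
grip_force: 52.3
```

Run:
```python
from h import *
print(w(4.2,-30)); x,y=w(4.2,-30)
go([x,y-.0015,.25],77.3)
s=snap('side','side5'); snap('top','top5')
W=cloud(s);X,Y,Z=[W[...,i] for i in range(3)]
```

```text
[0.52850186 0.01881061]
t 12.73 p [ 0.5802 -0.3151  0.2579] yaw 77.1 tilt [-0.003  0.028 -1.   ] F [-0.9 -0.2 -0.1] w 0.0152 grip 52.3 q6 -0.36
units [10.41 -4.15  0.58] turn -0.03
```

>>> {"method": "jog_arm", "body": {"increments": [[0.87,-0.35,0,0],[0.87,-0.35,0,0],[0.87,-0.35,0,0],[0.87,-0.35,0,0],[0.87,-0.35,0,0],[0.87,-0.35,0,0],[0.87,-0.35,0,0],[0.87,-0.35,0,0],[0.87,-0.35,0,0],[0.87,-0.35,0,0],[0.87,-0.35,0,0],[0.84,-0.3,0,0]]}}

```text
time: 13.83
eef_pos: [0.5276, 0.0183, 0.2677]
orientation: [-0.012, 0.781, 0.625, 0.008]
wrist_force: [-0.7, -0.5, -0.3]
width: 0.0148
grip_force: 52.2
```

>>> {"method": "jog_arm", "body": {"increments": [[0,0,0,0],[0,0,0.1,0],[0,0,0,0],[0,0,0,0],[0,0,0,0]]}}

```text
time: 14.25
eef_pos: [0.5284, 0.0159, 0.2642]
orientation: [-0.012, 0.782, 0.623, 0.007]
wrist_force: [-0.6, 0.4, -1.1]
width: 0.0151
grip_force: 52.2
```

Run:
```python
from h import *
x,y=w(4.2,-30)
go([x,y-.0015,.25],77.3)
s=snap('side','side6'); t=snap('top','top6')
for n in (s,t):
    P=cut(cloud(n)); X,Y,Z=[P[...,i] for i in range(3)]
    m=(abs(X-4)<30)&(abs(Y+30)<30)&(Z>125)&(Z<165); print(m.sum(),np.nanpercentile(P[m],[2,50,98],axis=0).round(1).tolist() if m.any() else '')
a=cv2.resize(s['frame'][130:310,220:420],None,fx=4,fy=3.33,interpolation=cv2.INTER_CUBIC)
cv2.imwrite('pics/c6.png',a)
```

```text
t 14.25 p [0.5284 0.0159 0.2642] yaw 77.12 tilt [-0.003  0.027 -1.   ] F [-0.6  0.4 -1.1] w 0.0151 grip 52.2 q6 0.14
units [ 0.03 -0.    0.47] turn -0.03
90 [[-16.5, -45.3, 143.8], [9.1, -36.2, 156.3], [20.9, -19.8, 161.8]]
0
```

View pics/c6.png

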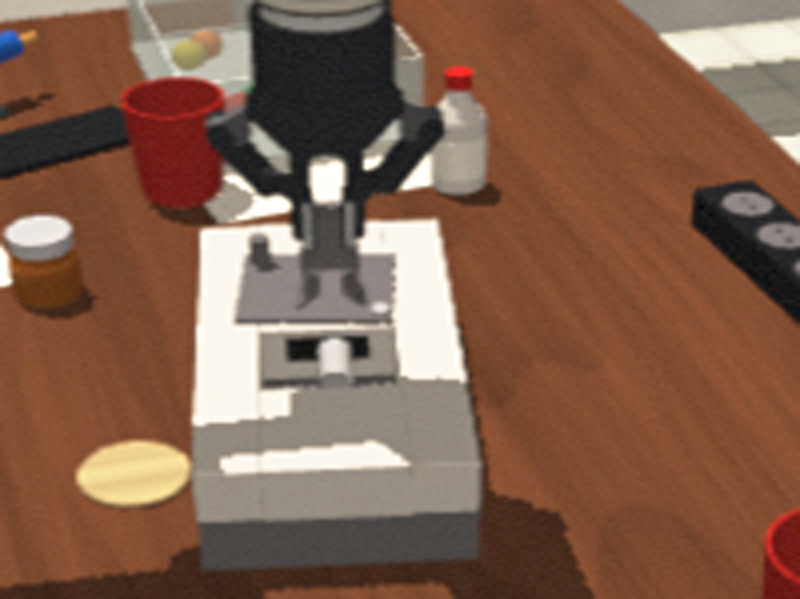

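The clip hangs centred over the bar (clip ~(334,275), bar ~(335,350)). Lowering to just above contact.

>>> {"method": "jog_arm", "body": {"increments": [[0.02,0,0.5,0],[0,0,0.5,0],[0,0,0.5,0],[0,0,0.4,0],[0,0,0.3,0],[0,0,0,0],[0,0,0,0],[0,0,0,0]]}}

```text
time: 15.02
eef_pos: [0.5288, 0.0192, 0.1995]
orientation: [-0.011, 0.782, 0.624, 0.008]
wrist_force: [0.1, 0.7, -1.3]
width: 0.0151
grip_force: 52.2
```

>>> {"method": "jog_arm", "body": {"increments": [[0,0,0.05,0],[0,0,0.05,0],[0,0,0,0],[0,0,0,0]]}}

```text
time: 15.35
eef_pos: [0.5283, 0.0194, 0.1958]
orientation: [-0.011, 0.781, 0.624, 0.008]
wrist_force: [-0.2, 0.7, -1.1]
width: 0.0148
grip_force: 52.2
```

>>> {"method": "jog_arm", "body": {"increments": [[0,0,0.05,0],[0,0,0.05,0],[0,0,0,0],[0,0,0,0]]}}

```text
time: 15.68
eef_pos: [0.5281, 0.0195, 0.1923]
orientation: [-0.012, 0.781, 0.624, 0.008]
wrist_force: [0.1, 0.3, -0.8]
width: 0.015
grip_force: 52.2
```

>>> {"method": "jog_arm", "body": {"increments": [[0,0.03,0.05,0],[0,0,0.05,0],[0,0,0,0],[0,0,0,0]]}}

```text
time: 16.02
eef_pos: [0.5292, 0.0193, 0.1895]
orientation: [-0.011, 0.781, 0.624, 0.008]
wrist_force: [0.3, 0.7, -1.3]
width: 0.0147
grip_force: 52.4
```

>>> {"method": "jog_arm", "body": {"increments": [[0,0,0.05,0],[0,0,0.05,0],[0,0,0,0],[0,0,0,0]]}}

```text
time: 16.35
eef_pos: [0.5298, 0.0193, 0.1882]
orientation: [-0.01, 0.781, 0.624, 0.009]
wrist_force: [0.5, -0.5, 5.7]
width: 0.0149
grip_force: 53.2
```

Run:
```python
from h import *
st,p,M,y=pose(); tip=p+.09*M[:,2]; print(cut(tip)); go(p); print(np.array(st['wrist_force'])[:2]@ex, st['wrist_torque'])
```

```text
[  4.91503901 -26.77218923  98.21553548]
t 16.35 p [0.5298 0.0193 0.1882] yaw 77.19 tilt [ 0.001  0.027 -1.   ] F [ 0.5 -0.5  5.7] w 0.0149 grip 53.2 q6 0.14
units [0. 0. 0.] turn None
0.639214920792847 [-0.04876331  0.0465717   0.08059135]
```

Contact came at the height expected for dead centre, with almost no side force, so I'll press on.

>>> {"method": "jog_arm", "body": {"increments": [[0,0,0.07,0],[0,0,0.07,0],[0,0,0,0],[0,0,0,0]]}}

```text
time: 16.68
eef_pos: [0.5298, 0.0196, 0.1839]
orientation: [-0.011, 0.781, 0.624, 0.009]
wrist_force: [-0.4, -0.0, 4.9]
width: 0.0153
grip_force: 53.2
```

>>> {"method": "jog_arm", "body": {"increments": [[0,0,0.07,0],[0,0,0.07,0],[0,0,0,0],[0,0,0,0]]}}

```text
time: 17.02
eef_pos: [0.5292, 0.0197, 0.1781]
orientation: [-0.011, 0.781, 0.624, 0.008]
wrist_force: [1.4, 0.6, 2.2]
width: 0.0151
grip_force: 52.6
```

>>> {"method": "jog_arm", "body": {"increments": [[0,0,0.06,0],[0,0,0.06,0],[0,0,0,0],[0,0,0,0]]}}

```text
time: 17.35
eef_pos: [0.5287, 0.0198, 0.1732]
orientation: [-0.012, 0.782, 0.624, 0.007]
wrist_force: [1.9, -0.5, -3.6]
width: 0.0151
grip_force: 51.8
```

>>> {"method": "jog_arm", "body": {"increments": [[0,0,0.06,0],[0,0,0.06,0],[0,0,0,0],[0,0,0,0]]}}

```text
time: 17.68
eef_pos: [0.5292, 0.0198, 0.1708]
orientation: [-0.011, 0.782, 0.624, 0.008]
wrist_force: [2.5, -1.5, -3.2]
width: 0.0148
grip_force: 52.1
```

Run:
```python
from h import *
st,p,M,y=pose(); go(p); print(st['wrist_torque'])
s=snap('side','side7')
cv2.imwrite('pics/c7.png',cv2.resize(s['frame'][150:270,250:370],None,fx=5,fy=5,interpolation=cv2.INTER_CUBIC))
```

```text
t 17.68 p [0.5292 0.0198 0.1708] yaw 77.18 tilt [-0.002  0.027 -1.   ] F [ 2.5 -1.5 -3.2] w 0.0148 grip 52.1 q6 0.14
units [0. 0. 0.] turn None
[-0.1400649  -0.48259239 -0.03772018]
```

View pics/c7.png

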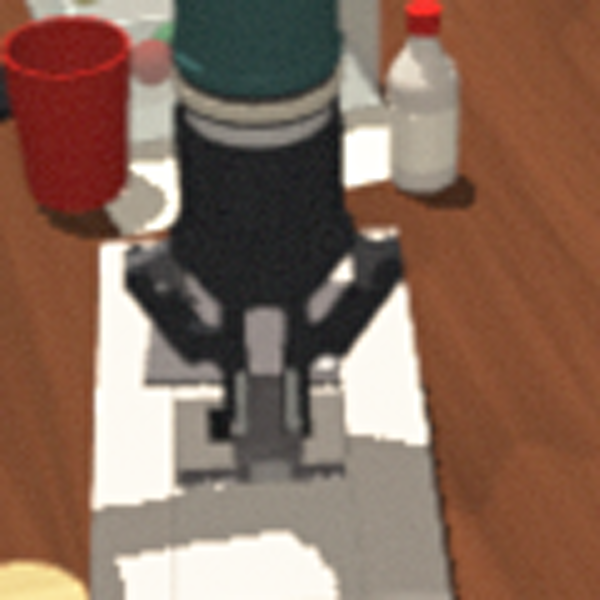

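The clip is down inside the port with its tab at ~(272,425), and the arms are pulling it on (Fz −3 N). I'll press until the block seats.

>>> {"method": "jog_arm", "body": {"increments": [[0,0,0.05,0],[0,0,0.03,0],[0,0,0,0],[0,0,0,0]]}}

```text
time: 18.07
eef_pos: [0.5292, 0.0198, 0.1706]
orientation: [-0.011, 0.781, 0.624, 0.008]
wrist_force: [-1.7, -0.8, 6.6]
width: 0.0149
grip_force: 53.4
```

>>> {"method": "jog_arm", "body": {"increments": [[0,0,0.04,0],[0,0,0,0],[0,0,0,0]]}}

```text
time: 18.32
eef_pos: [0.5292, 0.0198, 0.1706]
orientation: [-0.011, 0.781, 0.624, 0.008]
wrist_force: [-4.2, -1.1, 11.2]
width: 0.0152
grip_force: 54.0
```

It is seated against a hard stop. Easing off, releasing and lifting.

>>> {"method": "jog_arm", "body": {"increments": [[0,0,-0.08,0],[0,0,0,0]]}}

```text
time: 18.48
eef_pos: [0.5292, 0.0198, 0.1707]
orientation: [-0.011, 0.781, 0.624, 0.008]
wrist_force: [0.1, -0.9, 4.3]
width: 0.015
grip_force: 53.0
```

>>> {"method": "jog_arm", "body": {"increments": [[0,0,0,0],[0,0,0,0],[0,0,0,0],[0,0,0,0],[0,0,-0.3,0],[0,0,-0.7,0],[0,0,-0.9,0],[0,0,-0.9,0],[0,0,-0.9,0],[0,0,-0.9,0]], "claw": 0.45, "force": 20}}

```text
time: 19.32
eef_pos: [0.5291, 0.0161, 0.3096]
orientation: [-0.012, 0.781, 0.624, 0.008]
wrist_force: [-0.3, 0.1, -0.3]
width: 0.0469
grip_force: 0.0
```

>>> {"method": "jog_arm", "body": {"increments": [[-0.95,0,0,0],[-0.95,0,0,0],[-0.95,0,0,0],[-0.95,0,0,0],[-0.95,0,0,0],[-0.95,0,0,0],[-0.95,0,0,0],[-0.95,0,0,0],[-0.95,0,0,0],[0,0,0,0],[0,0,0,0]]}}

```text
time: 20.23
eef_pos: [0.4721, -0.2351, 0.3011]
orientation: [-0.012, 0.782, 0.623, 0.008]
wrist_force: [-0.6, 0.3, -0.5]
width: 0.0473
grip_force: 0.0
```

Run:
```python
from h import *
s=snap('side','side8');t=snap('top','top8');go([.5,0,.3])
for n in(s,t):
    P=cut(cloud(n)); x,y,z=[P[...,i] for i in range(3)]
    m=(abs(x)<30)&(abs(y+30)<30)&(z>108)&(z<135); print('tab',m.sum(),np.percentile(P[m],[2,50,98],axis=0).round(1).tolist() if m.any() else '')
    m=m&(z>118); print('tab top',m.sum(),P[m].mean(0).round(1) if m.any() else '')
    m=(abs(x)<85)&(y>50)&(y<150)&(z>104)&(z<122); k=np.median(P[m],0) if m.any() else np.zeros(3);print('knob',k.round(1))
a=cv2.resize(s['frame'][170:310,230:370],None,fx=4,fy=4,interpolation=cv2.INTER_CUBIC)
b=cv2.resize(t['frame'][190:310,210:290+40],None,fx=2,fy=2,interpolation=cv2.INTER_CUBIC)
c=np.zeros((560,800,3),np.uint8);c[:,:560]=a;c[:240,560:]=b;cv2.imwrite('pics/c8.png',c)
```

```text
t 20.33 p [ 0.4726 -0.2335  0.3012] yaw 77.2 tilt [-0.002  0.028 -1.   ] F [ 0.2  0.8 -0. ] w 0.0467 grip 0.0 q6 -0.35
units [ 7.79 -0.83  0.26] turn None
tab 0 
tab top 0 
knob [0. 0. 0.]
tab 107 [[-4.4, -38.5, 119.4], [3.4, -27.3, 124.8], [11.2, -15.9, 128.0]]
tab top 105 [  3.4 -27.2 124.7]
knob [-39.3  88.7 118.6]
```

View pics/c8.png

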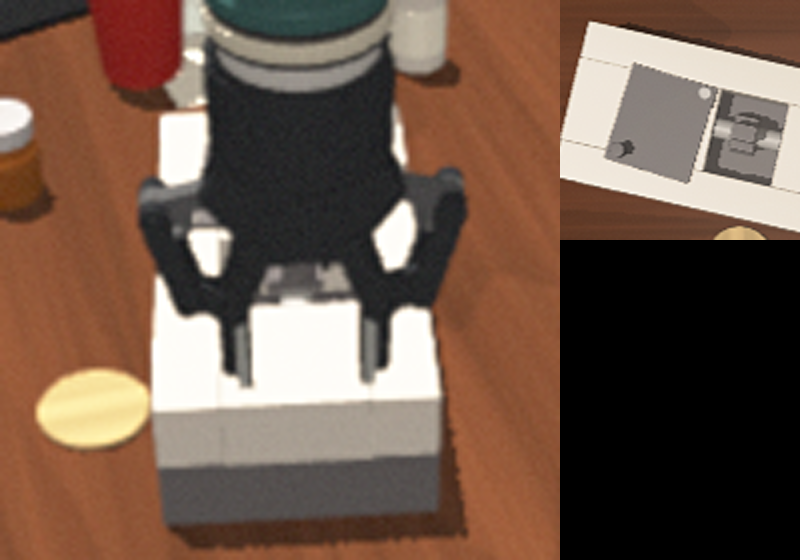

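The top view shows the clip upright on the bar at ~(742,133). Its tab top is at 124.7 mm (124 expected when home), the cover is aside, and the gripper is clear. Handing in.

```bash
python3 -c "
from cell import robot
print(robot.job_done())"
```

```text
the job is handed in; nothing more can be done
None
```

The small clip is snapped fully home and upright on the bar, the cover is about 1.6 rad aside, and the job was handed in at about 20 s; the arm touched nothing but the cover knob and the small clip.

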